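Index a sample turntable and hold a reading lens over the sample in focus

TASK

To let me inspect the sample on the red-rimmed stub, first turn the turntable by its central black knob until its red line meets the red line on the index block, with the reading lens still lying on the bench. Then pick the lens up by its handle and finish holding it, still and level, centred over that sample with its ring at the height of the red focus pointer: do not put it down or let go. Touch none of the samples, leave the pointer as it is set and the forceps, petri dishes and vial where they are, and do not knock the lens against the stand.

Things in the scene. Friction and masses are not known exactly. Their poses are not given: they have to be found in the camera images.
- turntable (a joint): Angle (rad) of the aluminium sample turntable, a disc of 164 mm diameter, top 30 mm above the bench, on a fixed grey stand. 0: its red line and the red-rimmed stub stand at the index block. Positive is counter-clockwise from above. It starts clockwise of the index (negative), turns up to 3 rad either way with light friction (0.06 N m) and stays where it is left.
- knob_grip (a point): Point on the turntable's vertical axis in its black hand knob, 77 mm above the bench. The knob, a bar 46 mm long, 16 mm wide, from 59 to 91 mm above the bench, turns with the disc. Its long side lies along this point's y; -y, with the white line on its top, points to the red-rimmed stub. Grip it across the 16 mm. The six stubs round it (25 mm discs, 52 mm from the axis) reach 45 mm above the bench.
- red_sample (a point): Top of the sample (a small brass gear) on the red-rimmed stub, on the turntable 52 mm from its axis, 42 mm above the bench; it goes round with the turntable.
- index_mark (a point): Red line on the white index block (18 mm wide, top 31 mm above the bench) of the fixed stand, at the rim of the turntable, 85 mm from its axis; the turntable's red line must point at it. Its -y axis points outwards from the turntable's axis.
- focus_pointer (a point): Tip of the thin red pointer that marks the focal height, 125 to 155 mm above the bench. Its black collar (22 mm diameter, 14 mm tall) is held by friction on a rod (10 mm thick, top 180 mm above the bench) 125 mm from the turntable's axis, straight behind the index block. It points to that axis; its tip is 102 mm from it, 16 mm outside the ring of a lens centred over the indexed sample. z is up.
- lens_center (a point): Centre of the glass of the reading lens, half-way up its black ring (68 mm outer diameter, 12 mm thick, so 6 mm above the bench while it lies flat). The axes are those of the lens: z is the optical axis, up while it lies on the bench; the handle points along -x. The lens weighs about 0.1 kg.
- lens_handle (a point): Point to grip on the lens's black handle, 75 mm from the lens centre along the lens's -x and half-way up the handle: 9 mm above the bench (3 mm above the lens centre) while it lies flat. The handle is a bar 16 mm wide, 18 mm tall and 92 mm long (47 to 139 mm from the lens centre) with flat sides, in line with the lens.
- forceps_mid (a point): Middle of the steel forceps, 123 x 20 x 8 mm, lying along their own y axis; leave alone.
- petri_mid (a point): Centre of a stack of two clear petri dishes, 70 mm across, 32 mm high; leave alone.
- vial_mid (a point): Centre of a small glass vial with a pale cap standing upright, 25 mm across, 50 mm high; leave alone.
- samples: The six sample stubs on the turntable with their little parts, fixed to it; not to be touched. Origin on the turntable's axis, 30 mm above the bench.
- stand: The fixed grey stand that carries turntable, index block and rod: round foot of 168 mm diameter with an arm along its own -y, 44 mm wide, out to 152 mm from the axis. Origin on the turntable's axis at bench height.
- reading_lens: The reading lens as a whole; origin 6 mm below lens_center, same axes.

How it is judged:
On the way:
1. the turntable stands still with its red line at the index (within 0.08 rad) while the lens still lies on the bench (value of joint turntable between -0.08 and 0.08 rad and height (world z) of lens_center below 0.02 m and velocity of joint turntable between -0.05 and 0.05 rad/s), for 0.3 s.
At the end, for the whole second after the job is handed in: The turntable is still at the index within 0.08 rad; the centre of the lens is within 10 mm, seen from above, of the red-rimmed sample and within 7 mm of the pointer's height, its axis within 0.12 rad of vertical; the lens is at rest, held by the fingers and touching nothing of the stand (value of joint turntable between -0.08 and 0.08 rad and horizontal distance between lens_center and red_sample below 0.01 m and z of lens_center in the frame of focus_pointer between -0.007 and 0.007 m and angle between lens_center's own z axis and vertical below 0.12 rad and linear speed of reading_lens below 0.015 m/s and contact force between the fingers and reading_lens above 1 N and contact force between reading_lens and stand below 0.3 N); the arm keeps its last pose, push and grip.
It fails at once if a sample is touched (contact force between anything else and samples above 1 N).
It fails at once if the focus pointer is shifted by more than 5 mm along its rod (distance of focus_pointer from where it was at the start of the episode above 0.005 m).
It fails at once if the lens is knocked against the stand (more than 3 N) (contact force between reading_lens and stand above 3 N).
It fails at once if the forceps, the petri dishes or the vial are moved by more than 25 mm (distance of any of forceps_mid, petri_mid, vial_mid from where it was at the start of the episode above 0.025 m).
It also fails if it takes over 66 s, if anything falls off the work surface, if the arm or the gripper's body presses on something with over 40 N, if the wrist force passes 120 N, or if a joint passes its speed limit or range.

ROBOT

A 6-joint arm with a two-finger parallel gripper is mounted at the origin on a cart in front of the work surface, level with it; the furniture and walls round the work are solid. World frame = base frame: x ahead of the robot, y to its left, z up, the work surface at z = 0. Lengths are in m, angles in rad, forces in N, time in s.
With the tool pointing down it reaches from about 0.35 to 0.925 m from the base axis. Payload 6.4 kg.
Tool frame: the origin (TCP) lies on the mounting face of the last link; the fingertips stand 173 mm ahead of it and the grasp point (between the pads) lies 155 mm ahead of it; z points along the fingers, x is the direction in which the jaws open and shut, and the axes are right-handed (so a half turn about z gives the same grasp; the last joint's range is limited). The gripper opens to 85 mm and grips with 20 to 120 N. Pads are 22 mm wide; open, the fingers measure 114 mm over their backs; the gripper's body (76 mm by 85 mm) begins 54 mm behind the grasp point. The pads swing forward as they close: fully open they stand 13 mm farther back than shut.
Start: joints at [-1.439, 0.245, 1.558, -0, 1.339, -0.174], TCP at [0.196, -0.62, 0.405] pointing down, gripper open.
Joint ranges: [-3.13, 3.13], [-1.02, 2.26], [0.13, 2.54], [-0.95, 4.09], [0.21, 2.88], [-2.74, 2.74]. Speed limits (rad/s): [2.57, 2.57, 3.14, 3.14, 3.14, 3.14].

INTERFACE

Orientations are given as a 3x3 rotation matrix whose columns are the frame's x, y, z axes.
In Python, from plant import bot gives the robot as it stands.
- The arm moves only by the tool jog_arm, never from a script. Its arguments are lists of equal length, an entry for each row: "delta_rot": the turn, a rotation vector about the tool's x, y, z in degrees, a list of three; "offset": the shift along the tool's x, y, z in m, a list of three; "grip": the opening in per cent of the stroke, from 0 (shut) to 100 (fully open). In form: {"delta_rot": [[wx, wy, wz], ...], "offset": [[tx, ty, tz], ...], "grip": [grip, ...]}. A call has 1 to 12 rows; each row shifts and turns the commanded pose from where the row before left it, along the tool's axes as they then stand; what a row does not reach is not made up. A row lasts 1/8 s, in which the tool goes at most 62.5 mm and 10.7 degrees, less where a joint would pass 70% of its speed; a pose out of reach is approached as far as the arm can. A call is refused whole if a number of a shift passes 0.0625 or a number of a turn 10.7, either way. A call with a gripper value outside its range is refused whole. The fingers move at their own pace and stop on an object; "grip_force" is the grip in N (left out, the last holds). Time passes only in rows, so rows that do not move let the fingers close. It gives the time, the measured TCP pose, the force and the opening at its end, in the units of the state.
- bot.get_state(): the state, without advancing time (a new reading comes with each control period).
- bot.camera(name): name is "side" or "top"; returns (picture, depth): 480x640x3 uint8, red, green, blue; 480x640 float32, m along the optical axis (not along the pixel's ray), 0 where there is no reading.
- bot.camera_model(name): a dict with "vfov" (degrees; the focal length in pixels is half the picture's height over the tangent of half this angle, whatever the lens; pixels are square), "cx", "cy" (the principal point, pixels), "R" (3x3) and "t" (3): a world point X has camera coordinates R X + t. Camera axes: x right, y down, z forward; pixel columns grow to the right and rows downward; lengths in m; the calibration is good to about 2 mm. A picture is of the moment at which its call begins. camera_model takes no time and is no camera call.
- bot.hand_in(): hands the job in, once; it reports no verdict.
Trained networks look in the newest picture that a camera, given by its name, has taken for a name from the list of things; names that differ only in an ending like _2 or _b are one class to them, and where a whole thing is asked for, a point or a joint stands for the part that bears it (a point fixed in the world has none). Each returns a list of dicts, best first, with "p" (0 to 1); they miss things now and then, are a little off and sometimes report something else, mostly with a low value. They report only what shows in the picture. A call takes as long as a camera call.
- bot.recognise(query, camera): "centre" ([x, y, z] in m, in world coordinates, good to about 4 mm: the middle of the surface that is visible of it).
- bot.cut_out(query, camera): "mask" (480x640 bool, what is visible of it).
- bot.place_of(query, camera): "centre" ([x, y, z] in m, in world coordinates, good to about 4 mm: a listed point, or the origin of a listed thing).
The state is a dict: "clock": time; "joints": joint angles; "joint_vel": joint speeds; "joint_torque": joint torques, N m; "ee_pos": TCP position; "tcp_rot": TCP orientation; "force": force on the tool from outside, world axes, zero at the start; "wrist_torque": the same for the moment, N m; "finger_gap": finger opening in m.
Only numpy, scipy, OpenCV 4.12 (cv2) and the standard library are available. Lean on these libraries where they do the work, as an engineer would, in place of code of your own. Each camera call takes 0.05 s, during which the arm holds its last target. There are 200 camera calls.

## Working session

There is one attempt and no reset: what is moved stays moved. The work goes in short steps, Python scripts to look and compute and a tool call to move; the robot and the scene stay as the last step left them, time stands still between calls to the robot, and variables do not carry over. Pictures are saved under pics/ and viewed, about 8 in all and at most 12, crops included, and the job is handed in when it is done.

Besides the shell and the picture viewer there is one more tool, called after "Call:" as name(argument=value, ...) on one line, values as JSON. jog_arm: Moves the arm, as the interface text tells. Its arguments: {"type":"object","properties":{"delta_rot":{"type":"array","items":{"type":"array","items":{"type":"number"}}},"offset":{"type":"array","items":{"type":"array","items":{"type":"number"}}},"grip":{"type":"array","items":{"type":"number"}},"grip_force":{"type":"number"}},"required":["delta_rot","offset","grip"]}

```bash
mkdir -p pics; cat > h.py <<'E'
import numpy as np, cv2
from plant import bot
np.set_printoptions(precision=4,suppress=True)
def snap(c,f):
    im,d=bot.camera(c); cv2.imwrite(f,im[:,:,::-1]); return im,d
def px(c,X):
    m=bot.camera_model(c); f=240/np.tan(np.radians(m['vfov'])/2)
    q=np.array(m['R'])@np.array(X)+np.array(m['t']); return f*q[0]/q[2]+m['cx'],f*q[1]/q[2]+m['cy']
def w(c,u,v,z):
    "pixel -> world at height z"
    m=bot.camera_model(c); f=240/np.tan(np.radians(m['vfov'])/2); R=np.array(m['R']);t=np.array(m['t'])
    o=-R.T@t; r=R.T@np.array([(u-m['cx'])/f,(v-m['cy'])/f,1]); return o+r*(z-o[2])/r[2]
E
python3 - <<'E'
from h import *
for c in ('top','side'):
    im,d=snap(c,f'pics/{c}0.png')
    m=bot.camera_model(c); print(c,m['vfov'],-np.array(m['R']).T@m['t'])
    for q in 'knob_grip red_sample index_mark focus_pointer lens_center lens_handle stand forceps_mid petri_mid vial_mid'.split():
        for r in bot.place_of(q,c)[:2]: print(q,np.array(r['centre']),round(r['p'],2),np.round(px(c,r['centre'])))
s=bot.get_state();print(s['clock'],s['ee_pos'],s['tcp_rot'],s['finger_gap'],s['force'])
E
```

```text
top 54.12772571906618 [ 0.3856 -0.1994  1.1092]
knob_grip [ 0.564  -0.3592  0.0703] 0.56 [399. 210.]
red_sample [ 0.532  -0.4     0.0391] 0.82 [415. 227.]
red_sample [ 0.5415 -0.4602  0.1265] 0.71 [451. 217.]
index_mark [ 0.5454 -0.4482  0.032 ] 0.92 [435. 222.]
index_mark [0.5129 0.1284 0.0048] 0.73 [189. 232.]
focus_pointer [ 0.5399 -0.4615  0.1282] 0.51 [452. 218.]
lens_center [0.5139 0.1256 0.0053] 0.68 [190. 232.]
lens_handle [0.5755 0.1624 0.0116] 0.71 [175. 206.]
stand [ 0.5658 -0.3604 -0.0018] 0.95 [395. 215.]
stand [0.5776 0.1622 0.0112] 0.34 [175. 205.]
forceps_mid [ 0.3873 -0.3012  0.002 ] 0.58 [369. 289.]
petri_mid [ 0.4086 -0.5366  0.016 ] 0.64 [472. 282.]
vial_mid [ 0.4246 -0.2035  0.021 ] 0.64 [328. 272.]
side 44.58797658452944 [-0.4503 -0.0748  0.8844]
knob_grip [ 0.5639 -0.3643  0.0803] 0.84 [385. 226.]
red_sample [ 0.5282 -0.4006  0.0441] 0.63 [403. 247.]
index_mark [ 0.5454 -0.4431  0.0255] 0.88 [418. 247.]
focus_pointer [ 0.4104 -0.5383  0.0135] 0.61 [477. 287.]
focus_pointer [ 0.542  -0.4642  0.1293] 0.59 [433. 211.]
lens_handle [0.5809 0.1635 0.0099] 0.62 [152. 265.]
stand [ 0.567  -0.3608 -0.0021] 0.95 [380. 253.]
forceps_mid [ 0.3845 -0.3047  0.0038] 0.65 [373. 309.]
petri_mid [ 0.4089 -0.5374  0.0131] 0.97 [477. 288.]
vial_mid [ 0.429  -0.2067  0.0255] 0.56 [324. 291.]
1.1 [ 0.1957 -0.6199  0.4047] [[ 0.3011 -0.9536  0.    ]
 [-0.9536 -0.3011 -0.0001]
 [ 0.0001  0.     -1.    ]] 0.08540233703575612 [-0.7433 -0.5345 -0.3947]
```

View pics/top0.png

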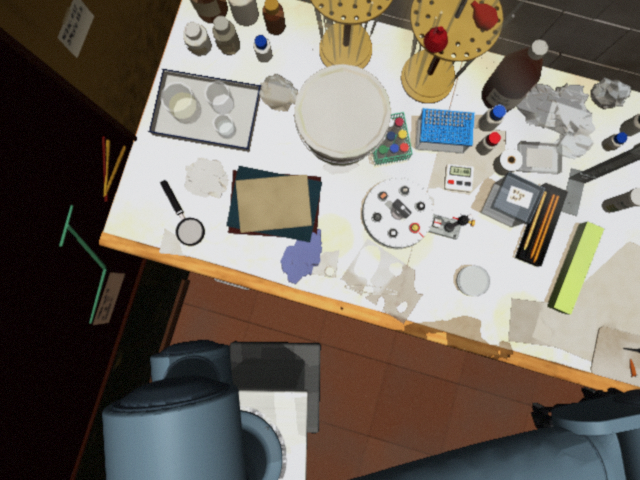

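View pics/side0.png

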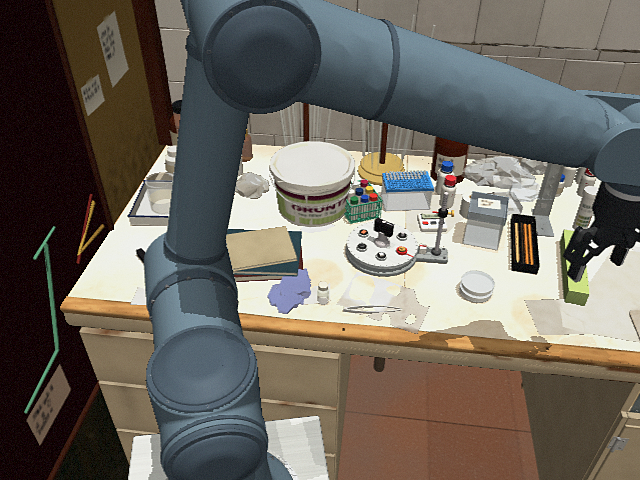

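```bash
python3 - <<'E'
from h import *
import collections
A=collections.defaultdict(list)
for c in ('top','side'):
  for k in range(4):
    im,d=bot.camera(c)
    for q,z in dict(knob_grip=.077,red_sample=.042,index_mark=.031,stand=0,samples=.03,focus_pointer=.14,lens_center=.006,lens_handle=.009).items():
        for r in bot.place_of(q,c)[:1]:
            X=np.array(r['centre'])
            if abs(X[2]-z)<.02: A[q,c].append(X)
for k,v in A.items(): print(k,len(v),np.mean(v,0),np.std(v,0))
im,d=bot.camera('top')
cv2.imwrite('pics/crop.png',cv2.resize(im[170:260,350:480,::-1],None,fx=6,fy=6,interpolation=cv2.INTER_CUBIC))
# heights of surroundings: bucket edge, books
m=bot.camera_model('top');f=240/np.tan(np.radians(m['vfov'])/2)
u,v=np.meshgrid(np.arange(640),np.arange(480));P=np.stack([(u-m['cx'])/f*d,(v-m['cy'])/f*d,d],-1)
W=(P-np.array(m['t']))@np.array(m['R'])
for n,s in dict(bucket=np.s_[60:165,290:395],books=np.s_[165:240,228:322]).items():
    w_=W[s].reshape(-1,3); w_=w_[w_[:,2]>.03]; print(n,w_.min(0),w_.max(0),np.percentile(w_,95,0))
E
```

```text
('knob_grip', 'top') 4 [ 0.5682 -0.3583  0.0715] [0.0019 0.0009 0.0007]
('red_sample', 'top') 4 [ 0.5292 -0.3998  0.0428] [0.0021 0.0022 0.0018]
('index_mark', 'top') 4 [ 0.5451 -0.4446  0.0321] [0.0003 0.0015 0.0027]
('stand', 'top') 2 [ 0.5665 -0.361   0.0003] [0.0002 0.0008 0.0014]
('focus_pointer', 'top') 3 [ 0.5419 -0.4616  0.1291] [0.0014 0.0017 0.0018]
('lens_center', 'top') 4 [0.5109 0.1282 0.0032] [0.0008 0.0014 0.0013]
('lens_handle', 'top') 4 [0.5762 0.1609 0.0096] [0.0005 0.0013 0.0014]
('samples', 'top') 1 [ 0.5287 -0.4015  0.0414] [0. 0. 0.]
('red_sample', 'side') 4 [ 0.539  -0.3918  0.0397] [0.017  0.0185 0.0055]
('index_mark', 'side') 4 [ 0.5447 -0.4465  0.0299] [0.0021 0.0014 0.0017]
('samples', 'side') 4 [ 0.5665 -0.3581  0.0301] [0.0014 0.0017 0.0005]
('focus_pointer', 'side') 3 [ 0.5431 -0.4636  0.1301] [0.0008 0.0016 0.0006]
('lens_handle', 'side') 4 [0.5334 0.0468 0.0092] [0.0852 0.2017 0.0043]
('knob_grip', 'side') 2 [ 0.5629 -0.3651  0.0798] [0.0003 0.0006 0.0008]
('stand', 'side') 2 [ 0.5645 -0.3619 -0.0013] [0.0019 0.0004 0.001 ]
bucket [ 0.3856 -0.3531  0.03  ] [ 0.9356 -0.104   1.1092] [ 0.8573 -0.1393  0.1362]
books [ 0.3856 -0.1994  0.03  ] [0.6671 0.0319 1.1092] [0.6394 0.0031 0.0399]
```

View pics/crop.png

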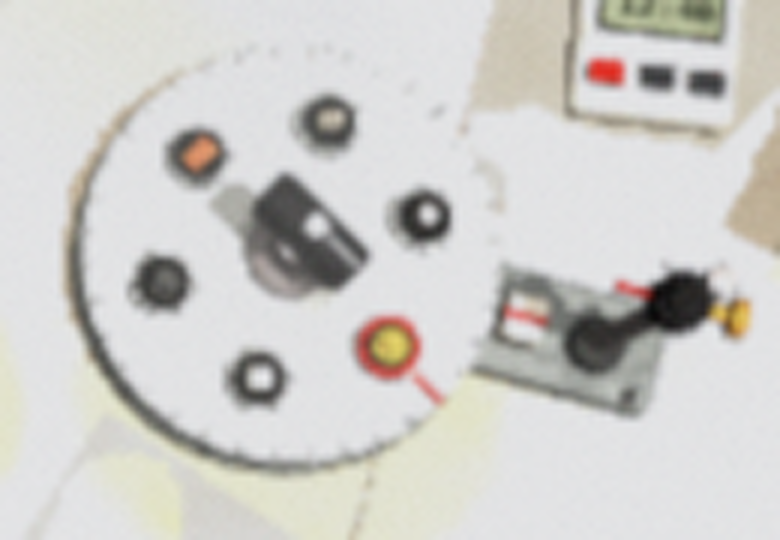

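```bash
cat >> h.py <<'E'
def rows(pos,yaw,zg=None):
    "print tool-frame shift to grasp point pos (tool down) and yaw turn (tool x to angle yaw deg, mod 180)"
    s=bot.get_state();R=np.array(s['tcp_rot']);p=np.array(s['ee_pos'])
    g=p+R[:,2]*.155; y=np.degrees(np.arctan2(R[1,0],R[0,0])); dy=(yaw-y+90)%180-90
    print('clock',s['clock'],'grasp',g,'yaw',y,'tilt',R[:,2],'gap',s['finger_gap'],'F',s['force'])
    print('shift tool now',R.T@(np.array(pos)-g),'turn about tool z',-dy,'joints',s['joints'])
    c,s_=np.cos(np.radians(y+dy)),np.sin(np.radians(y+dy)); Rn=np.array([[c,s_,0],[s_,-c,0],[0,0,-1]])
    print('shift after turn',Rn.T@(np.array(pos)-g))
E
python3 - <<'E'
from h import *
C=lambda u,v,z:w('top',350+(u-2.5)/6,170+(v-2.5)/6,z)
st=[(388,347),(258,378),(162,283),(197,155),(328,122),(425,215)]
S=[C(*p,.042) for p in st]; ax=np.mean(S,0); print('axis',ax,[np.linalg.norm(s-ax) for s in S])
a=lambda X:np.degrees(np.arctan2(*(X-ax)[[1,0]]))
print('stub',a(S[0]),[ (a(s)-a(S[0]))%360 for s in S])
for n,p in dict(line=(428,388,.03),idx=(525,314,.031),knobline=(340,252,.091)).items(): X=C(*p);print(n,X,a(X),np.linalg.norm((X-ax)[:2]))
print([p for p in (w('top',(343),(110),.2),)])
rows([.566,-.3605,.17],-41.5)
E
```

```text
axis [ 0.5669 -0.3624  0.042 ] [np.float64(0.05179802149273865), np.float64(0.051505766978076184), np.float64(0.05194701871411155), np.float64(0.05171387749458661), np.float64(0.051758386831254326), np.float64(0.05258715329941205)]
stub -135.46635076783258 [np.float64(0.0), np.float64(300.60277465129815), np.float64(240.9444169271997), np.float64(181.1146324869011), np.float64(120.51618969495318), np.float64(61.37175382816319)]
line [ 0.516  -0.4163  0.03  ] -133.35680675434807 0.07419851281997066
idx [ 0.5453 -0.4536  0.031 ] -103.30938705980158 0.09376241748499704
knobline [ 0.5581 -0.372   0.091 ] -132.46273687291452 0.013138789001958872
[array([ 0.7435, -0.2266,  0.2   ])]
clock 4.75 grasp [ 0.1957 -0.6198  0.2497] yaw -72.48027636948315 tilt [ 0.  0. -1.] gap 0.08533169168373457 F [-0.4376 -0.4292  0.1448]
shift tool now [-0.1358 -0.4312  0.0797] turn about tool z -30.98027636948315 joints [-1.4391  0.2451  1.5578  0.      1.3387 -0.1741]
shift after turn [ 0.1055 -0.4396  0.0797]
```

Call:
jog_arm(delta_rot=[[0,0,-7.1],[0,0,-7.1],[0,0,-7.1],[0,0,-7.1],[0,0,0],[0,0,0],[0,0,0],[0,0,0],[0,0,0],[0,0,0],[0,0,0],[0,0,0]], offset=[[0,0,0],[0,0,0],[0,0,0],[0,0,0],[0.0108,-0.0555,0],[0.0108,-0.0555,0],[0.0108,-0.0555,0],[0.0108,-0.0555,0],[0.0108,-0.0555,0],[0.0108,-0.0555,0],[0.0108,-0.0555,0],[0.0108,-0.0555,0]], grip=[60,60,60,60,60,60,60,60,60,60,60,60], grip_force=30)

```text
clock: 6.25
ee_pos: [0.568, -0.3597, 0.4048]
tcp_rot: [[0.718, -0.696, 0.0], [-0.696, -0.718, -0.0], [0.0, 0.0, -1.0]]
force: [-0.2, -0.4, -0.3]
finger_gap: 0.0512
```

```bash
python3 - <<'E'
from h import *
rows([.5665,-.3612,.077],-44)
E
```

```text
clock 6.25 grasp [ 0.5681 -0.3598  0.2498] yaw -44.07577767948959 tilt [ 0.0003 -0.0003 -1.    ] gap 0.05123118398156127 F [-0.1975 -0.427  -0.3219]
shift tool now [-0.0002  0.0021  0.1728] turn about tool z -0.07577767948959035 joints [-0.7328  0.2959  1.4961 -0.0001  1.3491  0.0365]
shift after turn [-0.0001  0.0021  0.1728]
```

Call:
jog_arm(delta_rot=[[0,0,0],[0,0,0],[0,0,0],[0,0,0],[0,0,0],[0,0,0],[0,0,0],[0,0,0],[0,0,0],[0,0,0],[0,0,0],[0,0,0]], offset=[[0,0.002,0.04],[0,0,0.04],[0,0,0.04],[0,0,0.03],[0,0,0.02],[0,0,0],[0,0,0],[0,0,0],[0,0,0],[0,0,0],[0,0,0],[0,0,0]], grip=[60,60,60,60,60,60,0,0,0,0,0,0], grip_force=30)

```text
clock: 7.75
ee_pos: [0.5658, -0.3629, 0.2368]
tcp_rot: [[0.718, -0.696, 0.002], [-0.696, -0.718, -0.002], [0.003, -0.0, -1.0]]
force: [-1.4, 1.3, 5.7]
finger_gap: 0.0186
```

Call:
jog_arm(delta_rot=[[0,0,-3],[0,0,-4.5],[0,0,-4.5],[0,0,-4.5],[0,0,-4.5],[0,0,-4.5],[0,0,-3],[0,0,-2],[0,0,0],[0,0,0],[0,0,0]], offset=[[0,0,0],[0,0,0],[0,0,0],[0,0,0],[0,0,0],[0,0,0],[0,0,0],[0,0,0],[0,0,0],[0,0,0],[0,0,0]], grip=[0,0,0,0,0,0,0,0,0,0,0])

```text
clock: 9.12
ee_pos: [0.5659, -0.363, 0.2368]
tcp_rot: [[0.972, -0.235, 0.003], [-0.235, -0.972, -0.002], [0.003, 0.002, -1.0]]
force: [0.2, -0.3, 6.1]
finger_gap: 0.0187
```

```bash
python3 - <<'E'
from h import *
rows([.5665,-.3612,.077],-13.5)
im,d=bot.camera('top')
cv2.imwrite('pics/crop2.png',cv2.resize(im[170:260,350:480,::-1],None,fx=6,fy=6,interpolation=cv2.INTER_CUBIC))
im,d=bot.camera('side')
cv2.imwrite('pics/crop3.png',cv2.resize(im[190:290,330:460,::-1],None,fx=6,fy=6,interpolation=cv2.INTER_CUBIC))
E
```

```text
clock 9.125 grasp [ 0.5663 -0.3633  0.0818] yaw -13.583383381638171 tilt [ 0.0026 -0.0023 -1.    ] gap 0.018663549364609643 F [ 0.2154 -0.2787  6.0913]
shift tool now [-0.0003 -0.0021  0.0048] turn about tool z -0.08338338163817127 joints [-0.7386  0.4789  1.587   0.0001  1.0722 -0.5016]
shift after turn [-0.0003 -0.0021  0.0048]
```

View pics/crop3.png

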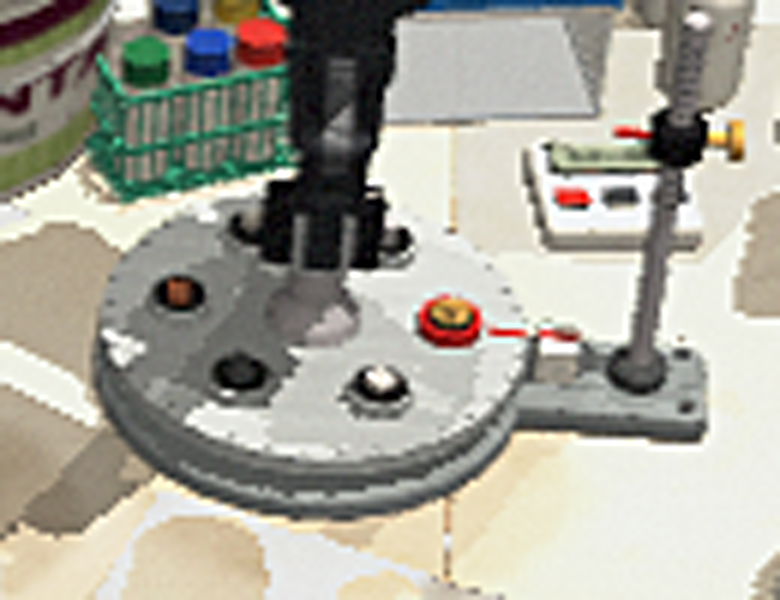

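Call:
jog_arm(delta_rot=[[0,0,0],[0,0,0],[0,0,0],[0,0,0],[0,0,0],[0,0,0],[0,0,0],[0,0,0],[0,0,0]], offset=[[0,0,0],[0,0,0],[0,0,0],[0,0,0],[0,0,-0.02],[0,0,-0.04],[0,0,-0.05],[0,0,-0.06],[0,0,0]], grip=[60,60,60,60,60,60,60,60,60])

```text
clock: 10.35
ee_pos: [0.5661, -0.3631, 0.4142]
tcp_rot: [[0.972, -0.235, 0.011], [-0.235, -0.972, -0.01], [0.013, 0.007, -1.0]]
force: [0.7, -0.5, 0.3]
finger_gap: 0.0515
```

```bash
python3 - <<'E'
from h import *
rows([.577,.1615,.2],-60)
im,d=bot.camera('side')
cv2.imwrite('pics/crop4.png',cv2.resize(im[190:290,330:460,::-1],None,fx=6,fy=6,interpolation=cv2.INTER_CUBIC))
hsv=cv2.cvtColor(im,cv2.COLOR_RGB2HSV); M=((hsv[...,0]<8)|(hsv[...,0]>172))&(hsv[...,1]>110)&(hsv[...,2]>80)
C=lambda u,v,z:w('side',330+(u-2.5)/6,190+(v-2.5)/6,z)
ax=np.array([.5665,-.3612])
for k in range(2):
  bot.camera('side')
  for q in ('red_sample','index_mark','focus_pointer'):
    for r in bot.place_of(q,'side')[:1]:
        X=np.array(r['centre']);print(q,X,np.degrees(np.arctan2(X[1]-ax[1],X[0]-ax[0])))
v,u=np.nonzero(M[235:255,395:435]); 
for a,b in zip(u+395,v+235):
    X=w('side',a,b,.031); print((a,b),np.round(np.degrees(np.arctan2(X[1]-ax[1],X[0]-ax[0])),1),round(np.hypot(*(X[:2]-ax)),3),end='; ')
E
```

```text
clock 10.35 grasp [ 0.5678 -0.3646  0.2592] yaw -13.566937523727441 tilt [ 0.011  -0.01   -0.9999] gap 0.05148480838971763 F [ 0.7016 -0.4905  0.34  ]
shift tool now [-0.1153 -0.514   0.0541] turn about tool z 46.43306247627256 joints [-0.7385  0.2865  1.4904  0.      1.3498 -0.5017]
shift after turn [-0.4511 -0.271   0.0592]
red_sample [ 0.5534 -0.4148  0.044 ] -103.73402677440377
index_mark [ 0.5448 -0.4482  0.0264] -104.00524764757287
focus_pointer [ 0.4097 -0.5384  0.0128] -131.50483921999182
red_sample [ 0.5528 -0.4159  0.0417] -104.06088681243405
index_mark [ 0.5463 -0.4434  0.0295] -103.8064048975573
focus_pointer [ 0.5407 -0.4637  0.131 ] -104.12827424160021
(np.int64(404), np.int64(239)) -84.4 0.055; (np.int64(401), np.int64(240)) -86.8 0.047; (np.int64(402), np.int64(240)) -87.3 0.049; (np.int64(400), np.int64(241)) -90.9 0.043; (np.int64(401), np.int64(241)) -91.3 0.046; (np.int64(409), np.int64(241)) -93.0 0.064; (np.int64(400), np.int64(242)) -95.8 0.043; (np.int64(401), np.int64(242)) -95.8 0.045; (np.int64(409), np.int64(242)) -96.3 0.063; (np.int64(400), np.int64(243)
[... 1245 characters left out ...]
p.int64(246)) -114.4 0.045; (np.int64(402), np.int64(246)) -113.6 0.047; (np.int64(403), np.int64(246)) -112.9 0.05; (np.int64(404), np.int64(246)) -112.2 0.052; (np.int64(405), np.int64(246)) -111.6 0.054; (np.int64(406), np.int64(246)) -111.0 0.056; (np.int64(407), np.int64(246)) -110.5 0.059; (np.int64(408), np.int64(246)) -110.0 0.061; (np.int64(423), np.int64(246)) -105.5 0.095; (np.int64(424), np.int64(246)) -105.3 0.097; (np.int64(425), np.int64(246)) -105.1 0.099; (np.int64(403), np.int64(247)) -117.0 0.05; (np.int64(404), np.int64(247)) -116.1 0.053; (np.int64(405), np.int64(247)) -115.4 0.055; (np.int64(406), np.int64(247)) -114.6 0.057; (np.int64(407), np.int64(247)) -114.0 0.059;
```

View pics/crop4.png

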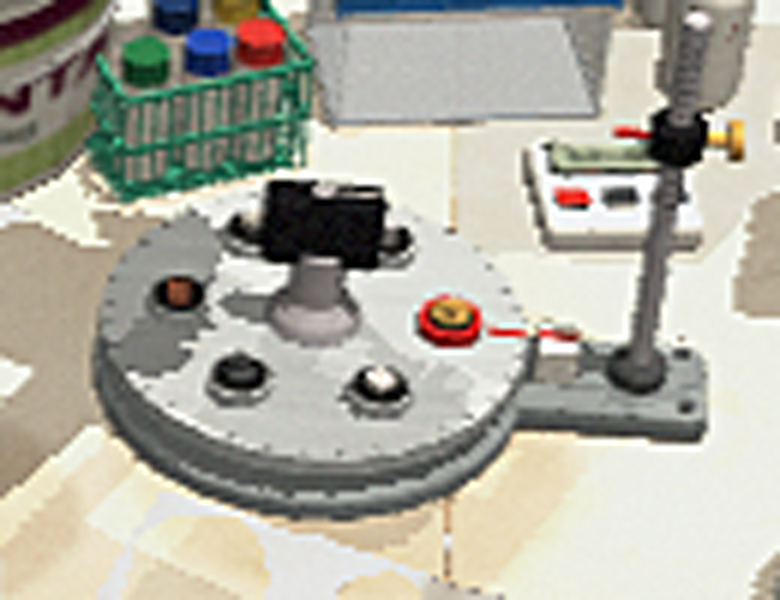

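```bash
python3 - <<'E'
from h import *
im,d=snap('top','pics/top5.png')
ms=bot.cut_out('reading_lens','top'); print([(r['p'],r['mask'].sum()) for r in ms])
v,u=np.nonzero(ms[0]['mask']); print(u.min(),u.max(),v.min(),v.max())
P=np.array([w('top',a,b,.012)[:2] for a,b in zip(u,v)])
c=P.mean(0);vals,V=np.linalg.eigh(np.cov(P.T)); e=V[:,1]*np.sign(V[0,1]); t=(P-c)@e; n=(P-c)@[-e[1],e[0]]
print('dir',np.degrees(np.arctan2(e[1],e[0])),'len',t.min(),t.max(),'n',n.min(),n.max())
hd=P[t>t.max()-.08]; hc=hd.mean(0); print('handle mean',hc); 
lc=c+e*(t.max()-.139); print('lens from end',lc,'grip',lc+e*.075)
vals,V=np.linalg.eigh(np.cov(hd.T)); print('handle dir',np.degrees(np.arctan2(*(V[::-1,1]))))
A=[];B=[]
for k in range(4):
    bot.camera('top'); A+= [r['centre'] for r in bot.place_of('lens_center','top')[:1]]; B+=[r['centre'] for r in bot.place_of('lens_handle','top')[:1]]
print(np.array(A),np.array(B))
rows([.576,.161,.2],-62)
E
```

```text
[(0.77, np.int64(865))]
160 204 181 244
dir 31.701248693526118 len -0.058600385728633575 0.11391327725477597 n -0.03259104290642978 0.033873556563573055
handle mean [0.6006 0.1767]
lens from end [0.515  0.1248] grip [0.5789 0.1642]
handle dir -148.83394549368427
[[0.5132 0.1302 0.0048]
 [0.5119 0.1267 0.0049]
 [0.5108 0.1264 0.0048]
 [0.5133 0.1288 0.0024]] [[0.5758 0.1584 0.0107]
 [0.5752 0.1614 0.0131]
 [0.5776 0.1616 0.011 ]
 [0.5735 0.1617 0.0096]]
clock 11.5 grasp [ 0.5652 -0.3624  0.2497] yaw -13.578311399000654 tilt [ 0. -0. -1.] gap 0.051252462673792944 F [-0.4129 -0.141  -0.7093]
shift tool now [-0.1124 -0.5113  0.0497] turn about tool z 48.421688600999346 joints [-0.7386  0.294   1.4987 -0.      1.3489 -0.5017]
shift after turn [-0.4571 -0.2552  0.0497]
```

Call:
jog_arm(delta_rot=[[0,0,9.1],[0,0,9.1],[0,0,9.1],[0,0,9.1],[0,0,9.1],[0,0,0],[0,0,0],[0,0,0],[0,0,0],[0,0,0],[0,0,0],[0,0,0]], offset=[[0,0,0],[0,0,0],[0,0,0],[0,0,0],[0,0,0],[-0.0493,-0.0312,0],[-0.0493,-0.0312,0],[-0.0493,-0.0312,0],[-0.0493,-0.0312,0],[-0.0493,-0.0312,0],[-0.0493,-0.0312,0],[-0.0493,-0.0312,0]], grip=[60,60,60,60,60,60,60,60,60,60,60,60])

```text
clock: 13.0
ee_pos: [0.575, 0.0477, 0.405]
tcp_rot: [[0.514, -0.858, 0.001], [-0.858, -0.514, -0.0], [0.0, -0.001, -1.0]]
force: [-0.2, 0.3, 0.8]
finger_gap: 0.051
```

Call:
jog_arm(delta_rot=[[0,0,0],[0,0,0],[0,0,0],[0,0,0],[0,0,0]], offset=[[-0.0493,-0.0312,0],[-0.0493,-0.0312,0],[0,0,0.05],[0,0,0.05],[0,0,0.0]], grip=[60,60,60,60,60])

```text
clock: 13.62
ee_pos: [0.5764, 0.1625, 0.3003]
tcp_rot: [[0.514, -0.858, -0.009], [-0.858, -0.514, -0.001], [-0.004, 0.009, -1.0]]
force: [-0.2, -0.4, -0.8]
finger_gap: 0.051
```

```bash
python3 - <<'E'
from h import *
rows([.577,.1625,.020],-59)
im,d=bot.camera('top')
a=cv2.resize(im[150:270,120:240,::-1],None,fx=5,fy=5,interpolation=cv2.INTER_CUBIC)
cv2.imwrite('pics/crop6.png',a)
E
```

```text
clock 13.625 grasp [0.5749 0.1624 0.1453] yaw -59.063437993558686 tilt [-0.0095 -0.0008 -1.    ] gap 0.051011795777283944 F [-0.2478 -0.3961 -0.8354]
shift tool now [ 0.0015 -0.0029  0.1253] turn about tool z -0.0634379935586935 joints [0.0857 0.2432 1.7629 0.     1.1451 1.1165]
shift after turn [ 0.001  -0.0019  0.1253]
```

View pics/crop6.png

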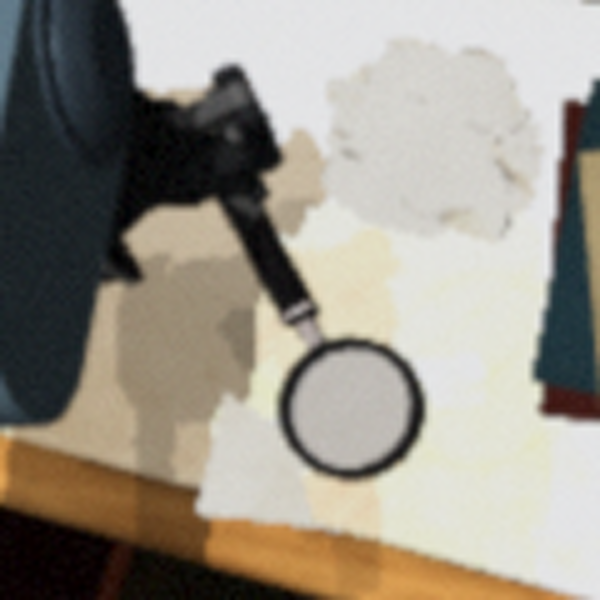

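Call:
jog_arm(delta_rot=[[0,0,0],[0,0,0],[0,0,0],[0,0,0],[0,0,0],[0,0,0],[0,0,0],[0,0,0],[0,0,0],[0,0,0],[0,0,0],[0,0,0]], offset=[[0,0,0.04],[0,0,0.04],[0,0,0.03],[0,0,0.012],[0,0,0.007],[0,0,0],[0,0,0],[0,0,0],[0,0,0],[0,0,0],[0,0,0],[0,0,0]], grip=[60,60,60,60,60,60,60,0,0,0,0,0], grip_force=70)

```text
clock: 15.18
ee_pos: [0.5785, 0.1626, 0.1764]
tcp_rot: [[0.514, -0.858, 0.001], [-0.858, -0.514, 0.0], [0.0, -0.001, -1.0]]
force: [-0.2, 0.5, 5.9]
finger_gap: 0.0142
```

```bash
python3 - <<'E'
from h import *
rows([.577,.1625,.220],-59)
E
```

```text
clock 15.175 grasp [0.5787 0.1626 0.0214] yaw -59.07852546733118 tilt [ 0.0011  0.0001 -1.    ] gap 0.014195343931958837 F [-0.1818  0.5032  5.9472]
shift tool now [-0.0007  0.0013 -0.1986] turn about tool z -0.0785254673311897 joints [0.0854 0.4361 1.7844 0.     0.92   1.1165]
shift after turn [-0.0008  0.0015 -0.1986]
```

Call:
jog_arm(delta_rot=[[0,0,0],[0,0,0],[0,0,0],[0,0,0],[0,0,0],[0,0,0],[0,0,0],[0,0,0],[0,0,0],[0,0,0],[0,0,0],[0,0,0]], offset=[[0,0,0],[0,0,0],[0,0,-0.01],[0,0,-0.02],[0,0,-0.03],[0,0,-0.03],[0,0,-0.03],[0,0,-0.03],[0,0,-0.03],[0,0,-0.02],[0,0,0],[0,0,0]], grip=[0,0,0,0,0,0,0,0,0,0,0,0], grip_force=100)

```text
clock: 16.68
ee_pos: [0.5777, 0.1624, 0.3744]
tcp_rot: [[0.514, -0.858, -0.002], [-0.858, -0.514, -0.0], [-0.001, 0.002, -1.0]]
force: [0.2, -0.0, -1.6]
finger_gap: 0.0131
```

```bash
python3 - <<'E'
from h import *
rows([.577,.1625,.220],-59)
im,d=bot.camera('top')
print(bot.place_of('lens_center','top')[:2],bot.place_of('lens_handle','top')[:1])
cv2.imwrite('pics/crop7.png',cv2.resize(im[150:290,100:260,::-1],None,fx=4,fy=4,interpolation=cv2.INTER_CUBIC))
ms=bot.cut_out('reading_lens','top')
m=bot.camera_model('top');f=240/np.tan(np.radians(m['vfov'])/2)
M=ms[0]['mask']; v,u=np.nonzero(M&(d>0)); z=d[v,u]
W=(np.stack([(u-m['cx'])/f*z,(v-m['cy'])/f*z,z],-1)-np.array(m['t']))@np.array(m['R'])
print(ms[0]['p'],len(W),W.min(0),W.max(0),np.percentile(W,[5,25,50,75,95],0))
E
```

```text
clock 16.675 grasp [0.5773 0.1624 0.2194] yaw -59.08069926442993 tilt [-0.0023 -0.0002 -1.    ] gap 0.013065929648422275 F [ 0.2492 -0.0016 -1.5708]
shift tool now [-0.0003  0.0003 -0.0006] turn about tool z -0.08069926442993847 joints [0.0854 0.159  1.7147 0.     1.2702 1.1165]
shift after turn [-0.0003  0.0003 -0.0006]
[{'centre': [0.5119, 0.1265, 0.2017], 'p': 0.79}] [{'centre': [0.5753, 0.1608, 0.2091], 'p': 0.62}]
0.96 1126 [ 0.4811  0.0909 -0.0019] [0.5989 0.2457 0.2315] [[0.4876 0.0961 0.203 ]
 [0.503  0.1124 0.2059]
 [0.5187 0.1284 0.2077]
 [0.5359 0.1445 0.2098]
 [0.5677 0.1566 0.2152]]
```

View pics/crop7.png

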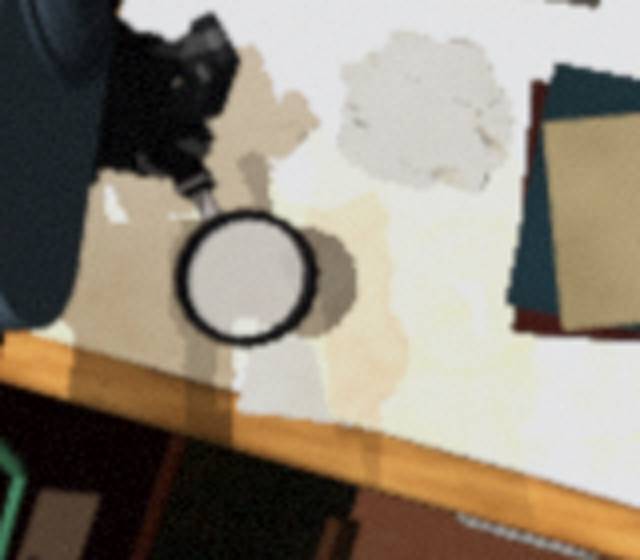

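```bash
cat >> h.py <<'E'
def lensfit(c='top'):
    im,d=bot.camera(c); L=bot.place_of('lens_center',c); ms=bot.cut_out('reading_lens',c)
    if not ms or not L: print('missed',len(ms),len(L)); return
    m=bot.camera_model(c);f=240/np.tan(np.radians(m['vfov'])/2)
    v,u=np.nonzero(ms[0]['mask']&(d>0)); z=d[v,u]
    W=(np.stack([(u-m['cx'])/f*z,(v-m['cy'])/f*z,z],-1)-np.array(m['t']))@np.array(m['R'])
    C=np.array(L[0]['centre'])
    for it in range(3):
        D=W[(np.linalg.norm(W[:,:2]-C[:2],axis=1)<.036)&(abs(W[:,2]-C[2])<.03)]
        C=np.r_[(D[:,:2].min(0)+D[:,:2].max(0))/2,C[2]]
    A=np.c_[D[:,:2]-C[:2],np.ones(len(D))]; p=np.linalg.lstsq(A,D[:,2],rcond=None)[0]
    r=D[:,2]-A@p; k=abs(r)<.006; p=np.linalg.lstsq(A[k],D[k,2],rcond=None)[0]
    print(c,'net',np.array(L[0]['centre']),L[0]['p'],'disc centre',C[:2],'n',k.sum(),'ext',np.ptp(D[:,:2],axis=0),'surface z',p[2],'slope',p[:2], 'rms',r[k].std())
E
python3 - <<'E'
from h import *
lensfit();lensfit();lensfit('side')
E
```

```text
top net [0.5114 0.1258 0.2036] 0.9 disc centre [0.5148 0.1238] n 960 ext [0.0665 0.0666] surface z 0.20718945652932905 slope [ 0.001  -0.0024] rms 0.0023501001439302713
top net [0.5137 0.1268 0.201 ] 0.9 disc centre [0.5146 0.1245] n 985 ext [0.067  0.0675] surface z 0.20786991497971993 slope [0.0004 0.0009] rms 0.002379558959775895
side net [0.5182 0.1261 0.2063] 0.76 disc centre [0.5125 0.126 ] n 660 ext [0.0686 0.0664] surface z 0.20860629080410328 slope [0.0141 0.0034] rms 0.0024764163764733243
```

Call:
jog_arm(delta_rot=[[0,0,-3],[0,0,-6],[0,0,-7],[0,0,-7],[0,0,-7],[0,0,-7],[0,0,-6],[0,0,-3],[0,0,0]], offset=[[0,0,0],[0,0,0],[0,0,0],[0,0,0],[0,0,0],[0,0,0],[0,0,0],[0,0,0],[0,0,0]], grip=[0,0,0,0,0,0,0,0,0])

```text
clock: 18.45
ee_pos: [0.5781, 0.1625, 0.3757]
tcp_rot: [[0.974, -0.227, 0.0], [-0.227, -0.974, 0.0], [0.0, -0.0, -1.0]]
force: [0.2, -0.1, -1.3]
finger_gap: 0.0133
```

Call:
jog_arm(delta_rot=[[0,0,0],[0,0,0],[0,0,0],[0,0,0],[0,0,0],[0,0,0],[0,0,0],[0,0,0],[0,0,0],[0,0,0],[0,0,0],[0,0,0]], offset=[[0.004,0.017,0],[0.007,0.031,0],[0.01,0.045,0],[0.012,0.052,0],[0.012,0.052,0],[0.012,0.052,0],[0.012,0.052,0],[0.012,0.052,0],[0.011,0.046,0],[0.008,0.035,0],[0.005,0.02,0],[0.002,0.008,0]], grip=[0,0,0,0,0,0,0,0,0,0,0,0])

```text
clock: 19.95
ee_pos: [0.5774, -0.3128, 0.3756]
tcp_rot: [[0.974, -0.228, -0.0], [-0.228, -0.974, 0.0], [-0.0, -0.0, -1.0]]
force: [-0.7, 0.6, -1.1]
finger_gap: 0.0131
```

```bash
python3 - <<'E'
from h import *
rows([.571,-.3405,.1454],-13.5)
lensfit();lensfit();lensfit('side')
for k in range(3):
  bot.camera('side');print([np.array(r['centre']) for q in('red_sample','focus_pointer') for r in bot.place_of(q,'side')[:2]])
rows([.571,-.3405,.1454],-13.5)
E
```

```text
clock 19.95 grasp [ 0.5774 -0.3128  0.2206] yaw -13.158962099281089 tilt [-0.0002  0.0004 -1.    ] gap 0.013124466575035541 F [-0.6951  0.5849 -1.0838]
shift tool now [0.0001 0.0285 0.0751] turn about tool z 0.3410379007189164 joints [-0.6688  0.2857  1.5634  0.0001  1.2929 -0.4392]
shift after turn [0.0003 0.0285 0.0752]
top net [ 0.5597 -0.3781  0.2014] 0.63 disc centre [ 0.5517 -0.3827] n 396 ext [0.0485 0.0673] surface z 0.20857419110192346 slope [-0.016   0.0082] rms 0.0023850461239677385
top net [ 0.5548 -0.3791  0.2036] 0.56 disc centre [ 0.5518 -0.3818] n 409 ext [0.048  0.0679] surface z 0.2087670601321949 slope [-0.0038  0.0103] rms 0.0024105147810261052
side net [ 0.5624 -0.385   0.2063] 0.81 disc centre [ 0.56   -0.3795] n 546 ext [0.07   0.0697] surface z 0.20847343337138496 slope [ 0.0236 -0.0013] rms 0.002524159386735892
[array([ 0.5501, -0.4175,  0.0431]), array([ 0.5418, -0.464 ,  0.131 ])]
[array([ 0.5537, -0.4159,  0.0432]), array([ 0.542 , -0.4635,  0.1322])]
[array([ 0.5522, -0.417 ,  0.0451]), array([ 0.5433, -0.4621,  0.1295])]
clock 20.85 grasp [ 0.5778 -0.3118  0.2207] yaw -13.081823171868283 tilt [ 0. -0. -1.] gap 0.01354019873782897 F [-0.3028 -0.4491 -1.1447]
shift tool now [-0.0001  0.0295  0.0753] turn about tool z 0.4181768281317204 joints [-0.6671  0.2851  1.5639 -0.      1.2926 -0.4388]
shift after turn [0.0001 0.0295 0.0753]
```

Call:
jog_arm(delta_rot=[[0,0,0],[0,0,0],[0,0,0],[0,0,0],[0,0,0],[0,0,0],[0,0,0],[0,0,0],[0,0,0],[0,0,0]], offset=[[0,0,0.015],[0,0,0.025],[0,0,0.02],[0,0,0.01],[0,0,0.005],[0,0.01,0],[0,0.012,0],[0,0.01,0],[0,0,0],[0,0,0]], grip=[0,0,0,0,0,0,0,0,0,0])

```text
clock: 22.1
ee_pos: [0.5705, -0.343, 0.3008]
tcp_rot: [[0.974, -0.226, 0.0], [-0.226, -0.974, 0.0], [0.0, -0.0, -1.0]]
force: [-0.3, 0.7, -0.3]
finger_gap: 0.0135
```

```bash
python3 - <<'E'
from h import *
rows([.571,-.3405,.1454],-13.5)
lensfit();lensfit();lensfit('side');lensfit('side')
im,d=bot.camera('side')
cv2.imwrite('pics/crop8.png',cv2.resize(im[180:280,330:460,::-1],None,fx=6,fy=6,interpolation=cv2.INTER_CUBIC))
for k in range(3):
  bot.camera('side');print([np.array(r['centre']) for q in('focus_pointer','index_mark') for r in bot.place_of(q,'side')[:2]])
for k in range(3):
  bot.camera('top');print([np.array(r['centre']) for q in('focus_pointer','red_sample') for r in bot.place_of(q,'top')[:2]])
im,d=bot.camera('top')
cv2.imwrite('pics/crop9.png',cv2.resize(im[170:260,350:480,::-1],None,fx=6,fy=6,interpolation=cv2.INTER_CUBIC))
E
```

```text
clock 22.1 grasp [ 0.5705 -0.3429  0.1458] yaw -13.089704282903906 tilt [ 0.0001  0.0001 -1.    ] gap 0.013540129010533052 F [-0.3021  0.6616 -0.3262]
shift tool now [-0.0001 -0.0025  0.0004] turn about tool z 0.4102957170960906 joints [-0.7112  0.3839  1.5843  0.0002  1.1734 -0.4828]
shift after turn [-0.0001 -0.0025  0.0004]
top net [ 0.5511 -0.4119  0.13  ] 0.81 disc centre [ 0.5411 -0.4164] n 222 ext [0.0405 0.0634] surface z 0.13335559900548574 slope [-0.0321 -0.0316] rms 0.0024252327374751363
top net [ 0.5519 -0.41    0.1305] 0.49 disc centre [ 0.541  -0.4156] n 160 ext [0.0365 0.0562] surface z 0.13312243601345922 slope [-0.0276  0.0187] rms 0.00246123123016839
side net [ 0.5575 -0.4119  0.1308] 0.88 disc centre [ 0.5531 -0.4092] n 514 ext [0.0693 0.0698] surface z 0.1335887250361815 slope [-0.0035  0.0049] rms 0.002286056272630159
side net [ 0.5568 -0.4137  0.1341] 0.56 disc centre [ 0.5531 -0.4098] n 526 ext [0.0702 0.0688] surface z 0.13348327014018624 slope [0.0242 0.0002] rms 0.0025142102898362303
[array([ 0.5414, -0.4635,  0.1276]), array([ 0.5447, -0.4452,  0.0297]), array([ 0.5545, -0.4156,  0.0428])]
[array([ 0.5393, -0.4622,  0.1281]), array([ 0.5472, -0.4481,  0.0266])]
[array([ 0.5394, -0.4665,  0.1299]), array([ 0.543 , -0.4491,  0.0289])]
[array([ 0.5414, -0.4632,  0.1277])]
[array([ 0.5401, -0.4603,  0.1271]), array([ 0.4122, -0.5377,  0.0196])]
[array([ 0.5407, -0.4596,  0.1267])]
```

View pics/crop8.png

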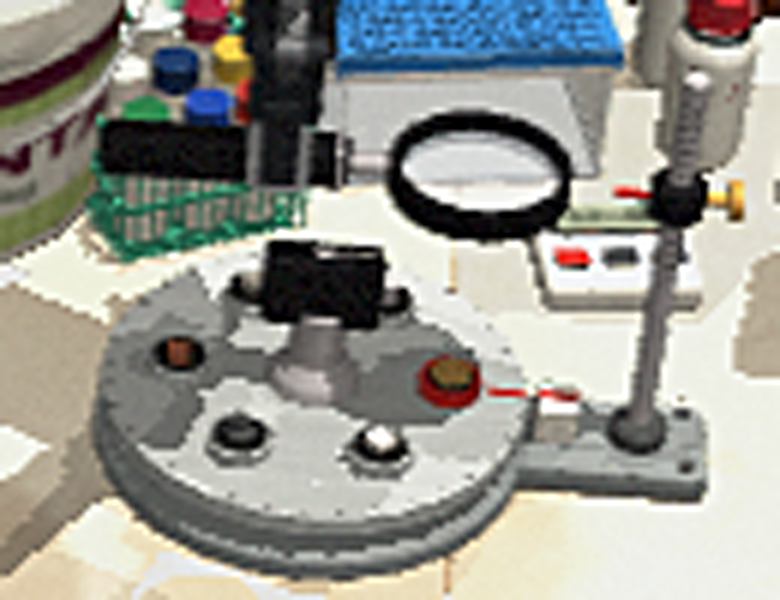

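View pics/crop9.png

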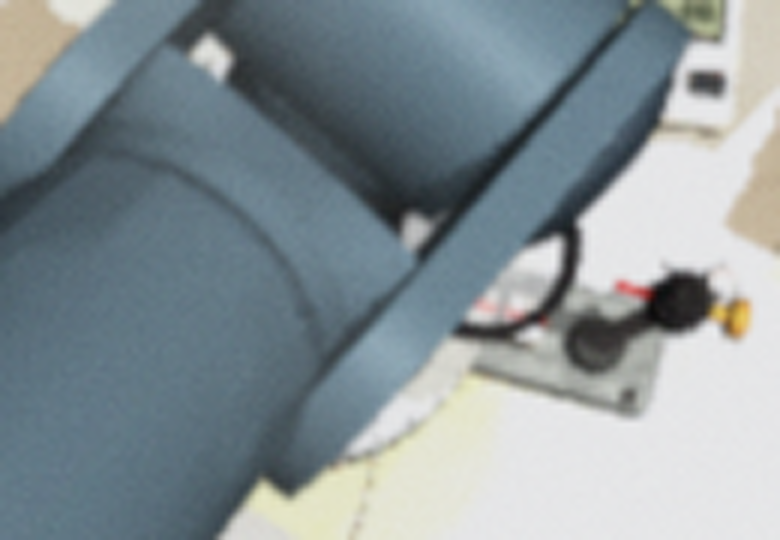

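Call:
jog_arm(delta_rot=[[0,0,0],[0,0,0],[0,0,0],[0,0,0],[0,0,0],[0,0,0]], offset=[[0,0,0.001],[0,0,0],[0,0,0],[0,0,0],[0,0,0],[0,0,0]], grip=[0,0,0,0,0,0])

```text
clock: 24.45
ee_pos: [0.5706, -0.3429, 0.2997]
tcp_rot: [[0.974, -0.226, 0.0], [-0.226, -0.974, -0.0], [0.0, 0.0, -1.0]]
force: [0.1, -0.3, -0.7]
finger_gap: 0.0136
```

```bash
python3 - <<'E'
from h import *
rows([.571,-.3405,.1454],-13.5)
print(np.abs(bot.get_state()['joint_vel']).max()); print(bot.hand_in())
E
```

```text
clock 24.45 grasp [ 0.5706 -0.3429  0.1447] yaw -13.078397908116537 tilt [ 0. -0. -1.] gap 0.013556009611638626 F [ 0.0612 -0.2935 -0.7438]
shift tool now [-0.0001 -0.0024 -0.0007] turn about tool z 0.4216020918834573 joints [-0.7111  0.3852  1.5847 -0.      1.1717 -0.4828]
shift after turn [-0.0002 -0.0024 -0.0007]
0.0017818528910552897
the job is handed in; nothing more can be done
None
```

I turned the turntable about 30° by its knob while the lens lay on the bench. Then I picked the lens up by its handle, and it was held over the red-rimmed sample when I handed in, 24.5 s into the 66 s. The hand-in gives no verdict, so these are my own last checks:

- **Turntable:** in the last side picture the red line meets the index line. Just after the turn the two directions agreed within about 1°.
- **Lens position:** the arm pose puts the lens centre at (0.553, −0.415) m and the sample at about (0.5535, −0.414) m. The camera estimates of the lens spread by about 5 mm around that; the limit is 10 mm. I left out the top-view disc fit of the lens, because the arm hid much of it.
- **Height:** the lens is at about 0.129 m and the pointer estimates average 0.129 m. Single pointer readings ran from 0.127 to 0.132 m; the limit is ±7 mm.
- **Level and hold:** the tool is vertical and the arm at rest, gripping at 100 N. The last clear plane fits to the glass gave a tilt under 0.03 rad.
- **Grip gap:** the gripper reads a 13.6 mm gap on the 16 mm handle, which disagrees with the stated width. The pictures show the lens firmly held and it did not slip.
- **Pointer clearance:** the picture shows the expected gap of about 16 mm between ring and pointer.

I did not re-measure the forceps, petri dishes and vial at the end; the arm passed well above or away from them.

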